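Scoop the capacitors out of the salvage tray

TASK

Use the wire scoop to lift both big capacitors out of the salvage tray, letting the little steel balls drop through the wires and stay in the tray, and tip the capacitors gently into the white bin. Then stand the scoop back flat on its rest, the way it was, with the pegs between its wires. Do not touch capacitors or balls with the fingers, and leave the other things on the bench alone.

Things in the scene. Friction and masses are not known exactly. Their poses are not given: they have to be found in the camera images.
- scoop: Polished, slippery steel wire scoop with black grip, 250 g, loose, standing on the rest. Origin: centre of underside; x to its open mouth, z up. Floor: six wires 4 mm thick along x at y = -55, -33, -11, 11, 33, 55 mm (18 mm gaps, no cross bar). Back at x = -55 mm: the same wires turned up 60 mm. Side guards over the outer wires, x = -55 to +30 mm, 45 mm high..
- scoop_grip (a point): Centre of the black grip, at (0, 0, 138) mm of the scoop. The grip is a level bar along the scoop's x over the basket, 24 mm wide (y) and 24 mm high, x = -63 to +57 mm; a post joins it to the back. Pinch it here from above, fingers closing along the scoop's y.
- scoop_tips (a point): Middle of the row of the wires' free front tips, at (62, 0, 2) mm of the scoop. The last 30 mm of each wire are thinned to about 3 mm and lie on the ground, so that they slip under round things backed by a wall. Scoop overall: 114 mm wide, x = -63 to +62 mm.
- rest: Plywood rest plate for the scoop, 130 x 140 mm, 8 mm thick, fixed. Origin: centre of its underside; z up. Two steel pegs, 9 mm thick with round tops, at x = +30 mm, y = +22 and -22 mm, up to 26.5 mm above the bench. The parked scoop stands flat on it, origin 8 mm above the rest's, x along the rest's x, each peg in a gap between two wires (about 4 mm play each way in y).
- tray: Shallow grey plastic salvage tray, fixed to the bench. Origin: centre of its underside; x along its length, away from the robot; z up. Outside 308 x 158 mm, 50 mm high, walls and floor 4 mm (inside 300 x 150 mm). The capacitors and balls lie loose in its far half (x > -20 mm); the near half is empty.
- bin: White plastic component bin, fixed to the bench, empty. Origin: centre of its underside; z up. Outside 200 mm (x) x 180 mm (y), 70 mm high, walls and floor 4 mm. It and the rest stand to the left and right of the tray; which is on which hand varies.
- capacitor_a: Large black can capacitor: a cylinder of 34 mm diameter and 62 mm length with slippery sleeve (friction about 0.25), about 75 g, lying on its side roughly across the tray; it rolls easily. Origin: its centre; y along its axis.
- capacitor_b: Second capacitor, just like capacitor_a, lying farther along the tray.
- solder_reel: Bystander: aluminium-coloured reel, 60 mm diameter, 50 mm high, standing beyond the tray. Origin: centre of its underside.
- meter: Bystander: orange handheld meter lying flat, 170 x 85 x 44 mm. Origin: centre of its underside, x along its length.
- magnet_puck: Bystander: black domed magnet puck, 62 mm diameter, 36 mm high. Origin: centre of its underside.
- ball0: Steel bearing ball of 13 mm diameter, 10 g, loose in the tray. Origin: its centre.
- ball1: Ball like ball0.
- ball2: Ball like ball0.
- ball3: Ball like ball0.
- ball4: Ball like ball0.
- ball5: Ball like ball0.
Things that resemble listed ones, but are neither listed nor needed, are in the scene too. Of the things that look like the rest, take the one that is farthest to the robot's right at the start.

How it is judged:
By the outcome, as a careful person would: the job done as asked, in the order asked, and still so for the second after the job is handed in, with the robot touching nothing.
It also fails if it takes over 72 s, if anything falls off the work surface, if the arm or the gripper's body presses on something with over 40 N, if the wrist force passes 120 N, or if a joint passes its speed limit or range.

ROBOT

A 7-joint arm with a two-finger parallel gripper is mounted at the origin on the work surface. World frame = base frame: x ahead of the robot, y to its left, z up, the work surface at z = 0. Lengths are in m, angles in rad, forces in N, time in s.
With the tool pointing down it reaches from about 0.425 to 0.875 m from the base axis. Payload 4.7 kg.
Tool frame: the origin (TCP) lies midway between the tips of the shut fingers; the grasp point (between the pads) lies 19 mm behind it; z points along the fingers, y is the line along which they close (so a half turn about z gives the same grasp; the last joint's range is limited). The gripper opens to 87 mm and grips with 3 to 60 N. Pads are 19 mm wide; open, the fingers measure 117 mm over their backs; the gripper's body (75 mm by 190 mm) begins 51 mm behind the grasp point.
Start: joints at [1.317, 0.321, -0.07, 1.45, 0.023, 1.371, -0.057], TCP at [0.172, -0.627, 0.223] pointing down, gripper open.
Joint ranges: [-2.86, 2.86], [-0.3, 2.09], [-1.38, 1.24], [0.06, 2.45], [-1.56, 4.7], [0.09, 2.05], [-2.69, 2.69]. Speed limits (rad/s): [2.57, 2.57, 3.14, 3.14, 3.14, 3.14, 3.14].

INTERFACE

Orientations are given as a rotation vector (axis times angle).
In Python, from bench import ctrl gives the robot as it stands. The module is installed in compiled form; this text tells all that it offers.
- The arm moves only by the shell command python3 -m handwheel 'ROWS' [FORCE]. ROWS is JSON, a list of rows, each a list of 7 numbers: the finger opening in m, from 0 to 0.087, then the shift along the tool's x, y, z in m, then the turn, a rotation vector about the tool's x, y, z in degrees. A call has 1 to 12 rows; each row shifts and turns the commanded pose from where the row before left it, along the tool's axes as they then stand; what a row does not reach is not made up. A row lasts 1/8 s, in which the tool goes at most 62.5 mm and 10.7 degrees, less where a joint would pass 70% of its speed; a pose out of reach is approached as far as the arm can. A call is refused whole if a number of a shift passes 0.0625 or a number of a turn 10.7, either way. A call with a gripper value outside its range is refused whole. The fingers move at their own pace and stop on an object; FORCE is the grip in N (left out, the last holds). Time passes only in rows, so rows that do not move let the fingers close. It gives the time, the measured TCP pose, the force, the opening and the grip force at its end, in the units of the state.
- ctrl.get_state(): the state, without advancing time (a new reading comes with each control period).
- ctrl.get_image(name): name is "scene" or "top" or "wrist"; returns (picture, depth): 480x640x3 uint8, blue, green, red; 480x640 float32, m along the optical axis (not along the pixel's ray), 0 where there is no reading.
- ctrl.camera_info(name): a dict with "intrinsics" (3x3 intrinsics, pixels), "R" (3x3) and "t" (3): a world point X has camera coordinates R X + t. Camera axes: x right, y down, z forward; pixel columns grow to the right and rows downward; lengths in m; the calibration is good to about 2 mm. A picture is of the moment at which its call begins: read the wrist's pose just before it. camera_info takes no time and is no camera call; for the wrist camera it gives the pose at the moment of the call.
- ctrl.close_job(): hands the job in; it is judged then, once.
The state is a dict: "time": time; "joint_positions": joint angles; "qd": joint speeds; "joint_torque": joint torques, N m; "position": TCP position; "tool_rot": TCP orientation; "ft_force": force on the tool from outside, world axes, zero at the start; "torque": the same for the moment, N m; "grip_width": opening from 0.0 (shut) to 1.0 (fully open); "grip_force": force on a finger pad.
Only numpy, scipy, OpenCV 4.12 (cv2) and the standard library are available. Lean on these libraries where they do the work, as an engineer would, in place of code of your own. Each camera call takes 0.05 s, during which the arm holds its last target. There are 200 camera calls.

## Working session

There is one attempt and no reset: what is moved stays moved. The work goes in short steps, Python scripts to look and compute and a shell command to move; the robot and the scene stay as the last step left them, time stands still between calls to the robot, and variables do not carry over. Pictures are saved under pics/ and viewed, at most 10 in all, crops included, and the job is handed in when it is done.

```bash
mkdir -p pics
python3 - <<'E'
from bench import ctrl
import cv2,numpy as np
s=ctrl.get_state();print(s)
for n in ("scene","top"):
    im,d=ctrl.get_image(n);cv2.imwrite(f"pics/{n}0.png",im);np.save(f"{n}0.npy",d);print(n,ctrl.camera_info(n))
E
```

```text
{'time': 0.0, 'joint_positions': array([ 1.31708208,  0.32183271, -0.07008622,  1.45165512,  0.02262366,
        1.37078305, -0.05688638]), 'qd': array([ 1.51183408e-04,  1.06675923e-04,  1.13622117e-03,  3.24210155e-04,
       -5.53889282e-04, -3.83045350e-05,  1.36733613e-03]), 'joint_torque': array([-4.25016433e-04, -4.91282451e+01, -4.04550070e-01, -3.12525773e+01,
       -6.40596240e-02,  4.38896427e-02,  1.75153496e-04]), 'position': array([ 0.17180766, -0.62632277,  0.2214652 ]), 'tool_rot': array([-3.11162008e+00, -4.19255542e-01,  5.81084960e-04]), 'ft_force': array([0.54628473, 0.61024186, 0.38292615]), 'torque': array([-0.00879324, -0.00279712,  0.018262  ]), 'grip_force': 0.0, 'grip_width': 0.9996369386034952}
scene {'intrinsics': array([[506.97306433,   0.        , 327.07350868],
       [  0.        , 506.97306433, 240.92354666],
       [  0.        ,   0.        ,   1.        ]]), 'R': array([[ 0.4983462 ,  0.86695928,  0.00571592],
       [ 0.62338864, -0.35373926, -0.69731997],
       [-0.60252608,  0.35107   , -0.71673718]]), 't': array([-0.34775432, -0.29635749,  1.50297111])}
top {'intrinsics': array([[551.33822769,   0.        , 316.93158972],
       [  0.        , 551.33822769, 232.70114886],
       [  0.        ,   0.        ,   1.        ]]), 'R': array([[ 0.01844382, -0.99978432, -0.00954716],
       [-0.99607803, -0.01754732, -0.08672172],
       [ 0.08653549,  0.0111092 , -0.99618683]]), 't': array([0.03878147, 0.64587215, 1.12009065])}
```

View pics/top0.png

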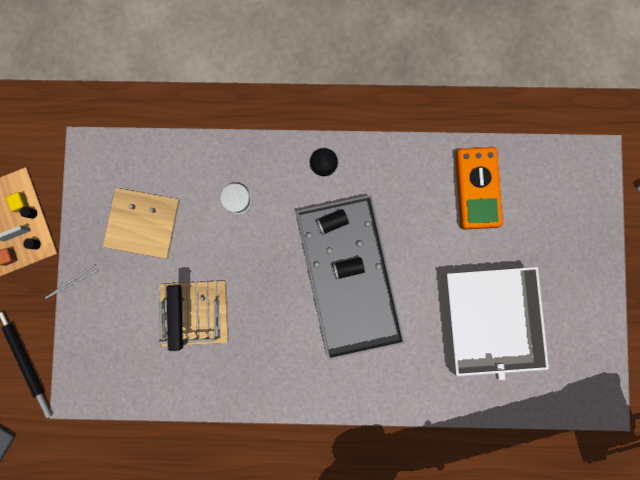

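View pics/scene0.png

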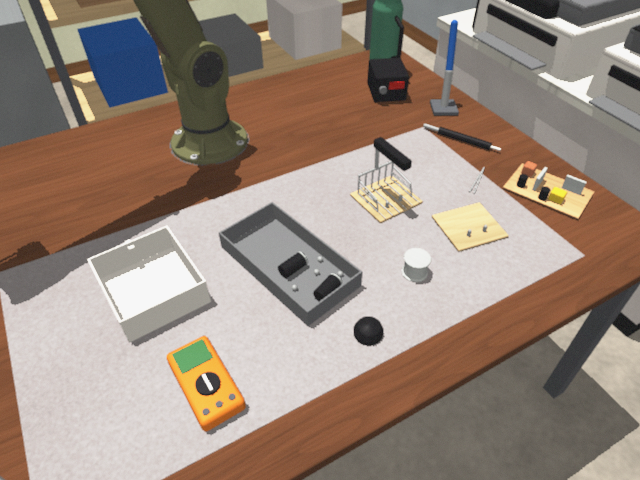

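The top view shows the rest with the scoop at about (194,313) and a second, empty rest at (140,222). The scoop's rest is farther right, so it is the one to use. The tray is at (350,275) with capacitors at (332,221) and (348,267), and the bin is at (495,320). The meter, puck and reel are at (480,188), (323,162) and (235,198). In the scene view the scoop is at (385,180).

```bash
cat > h.py <<'E'
import cv2,numpy as np
from bench import ctrl
def info(n):
    c=ctrl.camera_info(n);return c["intrinsics"],c["R"],c["t"]
def ray(n,uv,c=None):
    K,R,t=c or info(n);uv=np.atleast_2d(uv).astype(float)
    d=np.c_[uv,np.ones(len(uv))]@np.linalg.inv(K).T@R
    return -R.T@t,d
def plane(n,uv,z,c=None):
    o,d=ray(n,uv,c);return o+d*((z-o[2])/d[:,2])[:,None]
def tri(n1,a,n2,b,c1=None,c2=None):
    o1,d1=ray(n1,a,c1);o2,d2=ray(n2,b,c2);out=[]
    for x,y in zip(d1,d2):
        s=np.linalg.lstsq(np.c_[x,-y],o2-o1,rcond=None)[0];p,q=o1+s[0]*x,o2+s[1]*y
        out.append(np.r_[(p+q)/2,np.linalg.norm(p-q)])
    return np.array(out)
def proj(n,P,c=None):
    K,R,t=c or info(n);q=(np.atleast_2d(P)@R.T+t)@K.T;return q[:,:2]/q[:,2:]
def cloud(n,d,c=None):
    v,u=np.mgrid[:480,:640];K,R,t=c or info(n)
    p=np.c_[u.ravel(),v.ravel(),np.ones(u.size)]@np.linalg.inv(K).T*d.reshape(-1,1)
    return ((p-t)@R).reshape(480,640,3)
E
python3 - <<'E'
from h import *
np.set_printoptions(precision=4,suppress=True)
im=cv2.imread("pics/top0.png");W=cloud("top",np.load("top0.npy"))
def rect(m,box,z0,name):
    u0,u1,v0,v1=box;s=np.zeros((480,640),bool);s[v0:v1,u0:u1]=1
    m=m&s;P=W[m];print(name,m.sum(),"z",np.percentile(P[:,2],[5,50,95]),cv2.minAreaRect(P[:,:2].astype(np.float32)))
Z=W[...,2]
rect((Z>.044)&(Z<.056),(285,410,185,365),0,"trayrim")
rect((Z>.064)&(Z<.076),(430,560,255,385),0,"binrim")
rect((Z>.005)&(Z<.011),(150,240,270,360),0,"rest")
rect((Z>.12)&(Z<.18),(150,240,270,360),0,"grip")
for b in ((312,350,207,236),(328,366,255,280)): rect((Z>.02)&(Z<.045),b,0,"cap")
s=cv2.imread("pics/scene0.png")
a=cv2.resize(im[270:360,145:245],(400,360),interpolation=3);b=cv2.resize(s[130:230,340:440],(400,400),interpolation=3)
c=cv2.resize(s[195:325,215:365],(400,347),interpolation=3)
o=np.zeros((600,800,3),np.uint8);o[:360,:400]=a;o[:400,400:]=b
o[360:600,:300]=cv2.resize(im[190:290,290:390],(300,240))[:240]
cv2.imwrite("pics/c1.png",o)
E
```

```text
trayrim 1010 z [0.0464 0.0508 0.0541] ((0.5563424825668335, -0.016941264271736145), (0.30845823884010315, 0.158187136054039), 13.253986358642578)
binrim 1054 z [0.0652 0.0704 0.0738] ((0.4668501913547516, -0.30811673402786255), (0.21402351558208466, 0.18267592787742615), 5.155696868896484)
rest 2253 z [0.0053 0.0083 0.0107] ((0.47068971395492554, 0.3053855299949646), (0.1855088472366333, 0.1895742565393448), 1.193306565284729)
grip 1002 z [0.1442 0.1579 0.1613] ((0.474267840385437, 0.30992910265922546), (0.12010747939348221, 0.02547774463891983), 3.8969106674194336)
cap 512 z [0.0253 0.0359 0.0408] ((0.6785491704940796, 0.024344969540834427), (0.053172413259744644, 0.06297704577445984), 22.539594650268555)
cap 491 z [0.0263 0.036  0.0406] ((0.5739516615867615, -0.01455666869878769), (0.0340028777718544, 0.06321558356285095), 14.401914596557617)
```

View pics/c1.png

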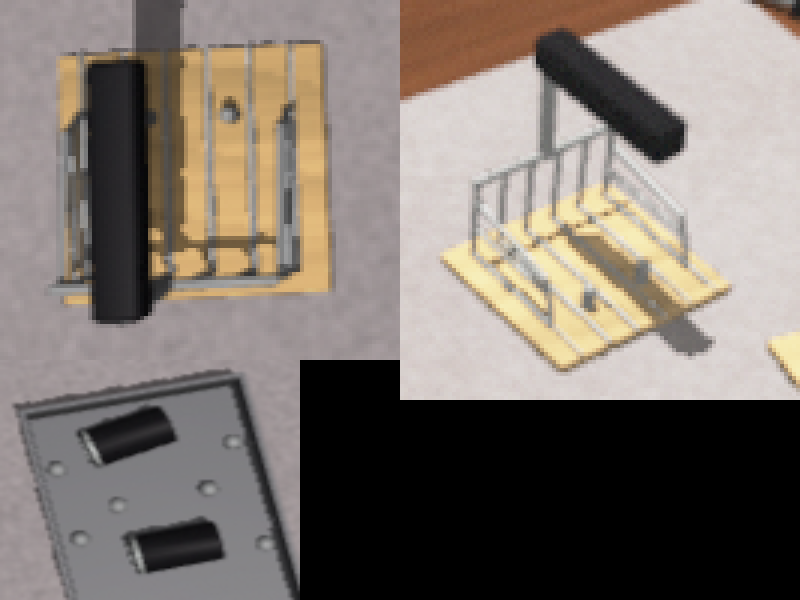

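Enlarged, the scoop's mouth faces away from the robot. Its grip runs from (118,62) to (118,320) in the crop, the back is on the robot's side, and the pegs are seen at (230,110) and (150,115). The far capacitor sits near the tray's far wall, with balls around both capacitors.

```bash
cat >> h.py <<'E'
from scipy.spatial.transform import Rotation as Ro
def go(xyz,yaw,pitch=0):
    """shift in tool axes and turn (deg) from current pose to TCP xyz with tool x at yaw (deg), mouth-up pitch"""
    s=ctrl.get_state();R=Ro.from_rotvec(s["tool_rot"])
    T=Ro.from_euler("z",yaw,degrees=True)*Ro.from_euler("y",-pitch,degrees=True)*Ro.from_euler("x",180,degrees=True)
    print("t",s["time"],"pos",s["position"].round(4),"yaw,pitch,roll",(R*Ro.from_euler("x",180,degrees=True)).as_euler("ZYX",degrees=True).round(2))
    print("shift",R.inv().apply(np.array(xyz)-s["position"]).round(4),"turn",(R.inv()*T).as_rotvec(degrees=True).round(2))
E
python3 - <<'E'
from h import *
np.set_printoptions(precision=4,suppress=True)
im=cv2.imread("pics/top0.png");sc=cv2.imread("pics/scene0.png")
def big(m,box):
    u0,u1,v0,v1=box;k=np.zeros((480,640),np.uint8);k[v0:v1,u0:u1]=m[v0:v1,u0:u1]*255
    c=max(cv2.findContours(k,0,cv2.CHAIN_APPROX_NONE)[0],key=cv2.contourArea);return c[:,0,:]
h=cv2.cvtColor(im,cv2.COLOR_BGR2HSV);hs=cv2.cvtColor(sc,cv2.COLOR_BGR2HSV)
w=big(cv2.morphologyEx(((h[...,0]>10)&(h[...,0]<30)&(h[...,1]>70)).astype(np.uint8),3,np.ones((9,9))),(150,240,270,360))
print("rest",cv2.minAreaRect(plane("top",w,.008)[:,:2].astype(np.float32)))
g=big(im.max(2)<50,(155,190,270,360));g2=big(sc.max(2)<60,(365,420,130,175))
print("grip@.158",cv2.minAreaRect(plane("top",g,.158)[:,:2].astype(np.float32)))
cen=lambda c:np.array(cv2.minAreaRect(c)[0]);print("grip tri",tri("top",cen(g),"scene",cen(g2)))
b=big((h[...,2]>170)&(h[...,1]<25),(430,560,255,385))
print("bin",cv2.minAreaRect(plane("top",b,.07)[:,:2].astype(np.float32)))
d=big((h[...,2]<115)&(h[...,1]<60),(285,410,185,365));print("tray",cv2.minAreaRect(plane("top",d,.05)[:,:2].astype(np.float32)))
go((.477,.31,.2),4)
E
```

```text
rest ((0.4736197590827942, 0.3072361946105957), (0.12983636558055878, 0.13997198641300201), 4.186196804046631)
grip@.158 ((0.4741778075695038, 0.3051989674568176), (0.11713891476392746, 0.03386061266064644), 6.585709571838379)
grip tri [[0.4728 0.309  0.1435 0.0001]]
bin ((0.46623876690864563, -0.3099953830242157), (0.2158425748348236, 0.18223260343074799), 5.257303237915039)
tray ((0.5558599233627319, -0.015687882900238037), (0.3014346659183502, 0.15741369128227234), 13.277327537536621)
t 0.1 pos [ 0.1718 -0.6264  0.2215] yaw,pitch,roll [15.34  0.01  0.1 ]
shift [ 0.5421 -0.8222  0.0229] turn [-0.1   0.02 11.34]
```

```bash
python3 -m handwheel '[[0.087,0.0508,-0.0343,0,0,0,0],[0.087,0.0508,-0.0343,0,0,0,0],[0.087,0.0508,-0.0343,0,0,0,0],[0.087,0.0508,-0.0343,0,0,0,0],[0.087,0.0508,-0.0343,0,0,0,0],[0.087,0.0508,-0.0343,0,0,0,0],[0.087,0.0508,-0.0343,0,0,0,0],[0.087,0.0186,-0.0582,0,0,0,0],[0.087,0.0186,-0.0582,0,0,0,0],[0.087,0.0186,-0.0582,0,0,0,0],[0.087,0.0186,-0.0582,0,0,0,0],[0.087,0.0186,-0.0582,0,0,0,0]]' 60
python3 -c "
from h import *
go((.476,.3095,.2),4)"
```

```text
time: 1.6
position: [0.4636, 0.0059, 0.2224]
tool_rot: [3.113, 0.419, 0.0]
ft_force: [1.9, -0.3, -1.0]
grip_width: 1.0
grip_force: 0.0
t 1.6 pos [0.4636 0.0059 0.2224] yaw,pitch,roll [15.33  0.   -0.04]
shift [ 0.0922 -0.2896  0.0222] turn [ 0.04 -0.   11.33]
```

```bash
python3 -m handwheel '[[0.087,0.0184,-0.0579,0,0,0,0],[0.087,0.0184,-0.0579,0,0,0,0],[0.087,0.0184,-0.0579,0,0,0,0],[0.087,0.0184,-0.0579,0,0,0,0],[0.087,0.0184,-0.0579,0,0,0,0],[0.087,0,0,0,0,0,5.6],[0.087,0,0,0,0,0,5.7],[0.087,0,0,0,0,0,0],[0.087,0,0,0,0,0,0]]' 60
python3 - <<'E'
from h import *
np.set_printoptions(precision=4,suppress=True)
im,d=ctrl.get_image("wrist");cv2.imwrite("pics/w1.png",im);c=info("wrist");go((.476,.3095,.127),4)
W=cloud("wrist",d,c)
m=(W[...,2]>.13)&(W[...,2]<.17)&(d>0)&(im.max(2)<80);print(m.sum(),np.percentile(W[m],[1,50,99],axis=0),cv2.minAreaRect(W[m][:,:2].astype(np.float32)))
E
```

```text
time: 2.72
position: [0.4761, 0.3072, 0.2223]
tool_rot: [3.139, 0.113, -0.0]
ft_force: [0.9, -0.3, 0.5]
grip_width: 1.002
grip_force: 0.0
t 2.775 pos [0.4762 0.3073 0.2224] yaw,pitch,roll [ 4.09  0.   -0.02]
shift [ 0.     -0.0023  0.0954] turn [0.02 0.   0.09]
7831 [[0.4172 0.2972 0.1483]
 [0.4825 0.3104 0.1577]
 [0.5326 0.3238 0.1593]] ((0.4739426076412201, 0.3101643919944763), (0.11819681525230408, 0.024033300578594208), 3.803896188735962)
```

View pics/w1.png

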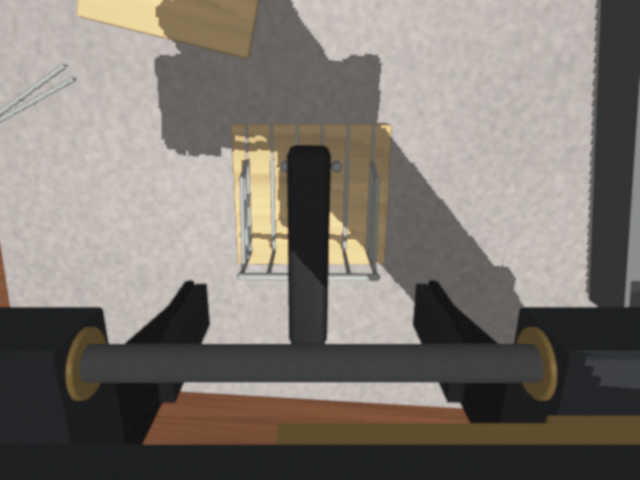

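The wrist view shows the grip between the fingers at about (308,245), wires parallel to the picture's columns, and the pegs at (285,167) and (336,167). Go down, pinch and lift.

```bash
python3 -m handwheel '[[0.087,0.0008,-0.003,0.03,0,0,0],[0.087,0,0,0.035,0,0,0],[0.087,0,0,0.03,0,0,0],[0.087,0,0,0,0,0,0],[0.02,0,0,0,0,0,0],[0.02,0,0,0,0,0,0],[0.02,0,0,0,0,0,0],[0.02,0,0,0,0,0,0],[0.02,0,0,0,0,0,0]]' 60
```

```text
time: 3.9
position: [0.4768, 0.3106, 0.1277]
tool_rot: [3.14, 0.111, 0.0]
ft_force: [0.4, -0.5, -0.1]
grip_width: 0.52
grip_force: 0.0
```

```bash
python3 -m handwheel '[[0.02,0,0,0,0,0,0],[0.02,0,0,0,0,0,0],[0.02,0,0,0,0,0,0],[0.02,0,0,0,0,0,0],[0.02,0,0,0,0,0,0],[0.02,0,0,0,0,0,0]]' 60
```

```text
time: 4.65
position: [0.4768, 0.3104, 0.1274]
tool_rot: [3.139, 0.111, -0.0]
ft_force: [0.6, -0.7, 0.1]
grip_width: 0.269
grip_force: 60.0
```

```bash
python3 -m handwheel '[[0.02,0,0,-0.01,0,0,0],[0.02,0,0,-0.03,0,0,0],[0.02,0,0,-0.03,0,0,0],[0.02,0,0,-0.03,0,0,0],[0.02,0,0,0,0,0,0]]' 60
python3 - <<'E'
from h import *
im,d=ctrl.get_image("scene");cv2.imwrite("pics/s2.png",im)
ty=np.radians(13.25);c=np.array([.5563,-.0165])
for tx in (-.08,.088): print(c+tx*np.array([np.cos(ty),np.sin(ty)]))
go((*(c+-.08*np.array([np.cos(ty),np.sin(ty)])),.22),13.25)
E
```

```text
time: 5.28
position: [0.4776, 0.3121, 0.2301]
tool_rot: [-3.137, -0.111, -0.007]
ft_force: [0.1, -0.2, -2.7]
grip_width: 0.272
grip_force: 60.0
[ 0.47842966 -0.03483603]
[0.64195737 0.00366963]
t 5.325 pos [0.4769 0.3112 0.2282] yaw,pitch,roll [ 4.06 -0.09  0.04]
shift [-0.023   0.3453  0.0079] turn [-0.03 -0.1  -9.19]
```

```bash
python3 -m handwheel '[[0.02,-0.0038,0.0575,0,0,0,0],[0.02,-0.0038,0.0575,0,0,0,0],[0.02,-0.0038,0.0575,0,0,0,0],[0.02,-0.0038,0.0575,0,0,0,0],[0.02,-0.0038,0.0575,0,0,0,0],[0.02,-0.0038,0.0575,0,0,0,0],[0.02,0,0,0,0,0,-4.6],[0.02,0,0,0,0,0,-4.6],[0.02,0,0,0,0,0,0],[0.02,0,0,0,0,0,0]]' 60
python3 - <<'E'
from h import *
np.set_printoptions(precision=4,suppress=True)
im,d=ctrl.get_image("top");cv2.imwrite("pics/t2.png",im)
ty=np.radians(13.25);c=np.array([.5563,-.0165])
go((*(c+-.08*np.array([np.cos(ty),np.sin(ty)])),.1234),13.25)
im,d=ctrl.get_image("wrist");cv2.imwrite("pics/w2.png",im)
E
```

```text
time: 6.58
position: [0.4778, -0.0349, 0.2266]
tool_rot: [-3.12, -0.361, 0.002]
ft_force: [-0.2, 0.3, -3.5]
grip_width: 0.262
grip_force: 60.0
t 6.625 pos [ 0.478  -0.0349  0.2269] yaw,pitch,roll [13.21  0.06  0.02]
shift [0.0006 0.     0.1035] turn [-0.02  0.06 -0.04]
```

View pics/w2.png

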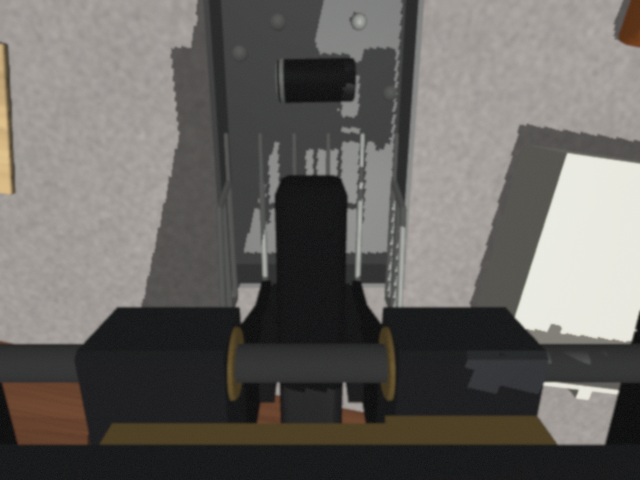

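Scoop wires (227–395) run parallel to the tray walls (213 and 412), and the near capacitor at (316,80) is ahead of the tips. Lower.

```bash
python3 -m handwheel '[[0.02,0,0,0.03,0,0,0],[0.02,0,0,0.03,0,0,0],[0.02,0,0,0.03,0,0,0],[0.02,0,0,0.006,0,0,0],[0.02,0,0,0.004,0,0,0],[0.02,0,0,0.003,0,0,0],[0.02,0,0,0.001,0,0,0],[0.02,0,0,0,0,0,0]]' 60
python3 - <<'E'
from h import *
go((.478,-.0349,.1234),13.25)
s,_=ctrl.get_image("scene");t,_=ctrl.get_image("top")
o=np.zeros((480,800,3),np.uint8);o[:400,:400]=cv2.resize(s[170:330,205:365],(400,400),interpolation=3);o[:400,400:]=cv2.resize(t[190:370,270:450],(400,400),interpolation=3);cv2.imwrite("pics/c3.png",o)
E
```

```text
time: 7.68
position: [0.4786, -0.0352, 0.1239]
tool_rot: [3.12, 0.362, 0.001]
ft_force: [-0.8, -0.4, -2.5]
grip_width: 0.27
grip_force: 60.0
t 7.675 pos [ 0.4786 -0.0352  0.1239] yaw,pitch,roll [13.24 -0.04 -0.03]
shift [-0.0005 -0.0005  0.0005] turn [ 0.03 -0.04 -0.01]
```

View pics/c3.png

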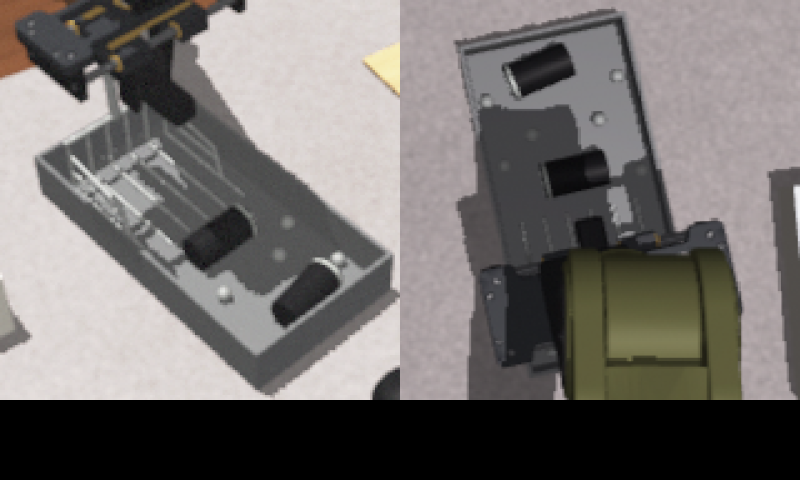

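Scoop sits level just above the tray floor, with the near capacitor just ahead of the tips. Touch down and push slowly.

```bash
python3 -m handwheel '[[0.02,0,0,0.001,0,0,0],[0.02,0,0,0,0,0,0],[0.02,0.004,0,0,0,0,0],[0.02,0.005,0,0,0,0,0],[0.02,0.005,0,0,0,0,0],[0.02,0.005,0,0,0,0,0],[0.02,0.005,0,0,0,0,0],[0.02,0.005,0,0,0,0,0],[0.02,0.005,0,0,0,0,0],[0.02,0.006,0,0,0,0,0],[0.02,0.006,0,0,0,0,0],[0.02,0.006,0,0,0,0,0]]' 60
```

```text
time: 9.28
position: [0.5287, -0.0238, 0.1234]
tool_rot: [3.119, 0.362, -0.002]
ft_force: [-3.7, -1.4, 7.9]
grip_width: 0.266
grip_force: 60.0
```

```bash
python3 -m handwheel '[[0.02,0.006,0,0,0,0,0],[0.02,0.006,0,0,0,0,0],[0.02,0.006,0,0,0,0,0],[0.02,0.006,0,0,0,0,0],[0.02,0.006,0,0,0,0,0],[0.02,0.006,0,0,0,0,0],[0.02,0.006,0,0,0,0,0],[0.02,0.006,0,0,0,0,0],[0.02,0,0,0,0,0,0]]' 60
python3 - <<'E'
from h import *
go((.642,.0037,.1230),13.25)
s,_=ctrl.get_image("scene");t,_=ctrl.get_image("top")
o=np.zeros((480,800,3),np.uint8);o[:400,:400]=cv2.resize(s[170:330,205:365],(400,400),interpolation=3);o[:400,400:]=cv2.resize(t[190:370,270:450],(400,400),interpolation=3);cv2.imwrite("pics/c4.png",o)
E
```

```text
time: 10.4
position: [0.5762, -0.0126, 0.1234]
tool_rot: [3.12, 0.362, 0.0]
ft_force: [-1.9, -0.2, 5.0]
grip_width: 0.273
grip_force: 60.0
t 10.4 pos [ 0.5762 -0.0126  0.1234] yaw,pitch,roll [ 1.323e+01 -1.000e-02 -5.000e-02]
shift [ 0.0678 -0.0008  0.0004] turn [ 0.05 -0.01 -0.02]
```

View pics/c4.png

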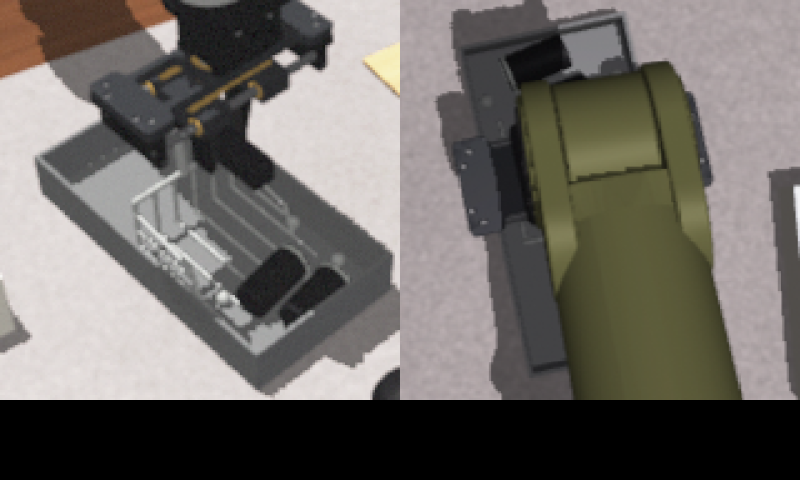

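The near capacitor has rolled up against the far one, both lie between the side guards, and the balls remain in the tray. Keep pushing.

```bash
python3 -m handwheel '[[0.02,0.005,0,0,0,0,0],[0.02,0.005,0,0,0,0,0],[0.02,0.005,0,0,0,0,0],[0.02,0.005,0,0,0,0,0],[0.02,0.005,0,0,0,0,0],[0.02,0.005,0,0,0,0,0],[0.02,0.005,0,0,0,0,0],[0.02,0.005,0,0,0,0,0]]' 60
```

```text
time: 11.5
position: [0.6141, -0.0036, 0.1235]
tool_rot: [3.12, 0.361, -0.003]
ft_force: [-4.7, -1.4, 8.4]
grip_width: 0.271
grip_force: 60.0
```

```bash
python3 -m handwheel '[[0.02,0.005,0,0,0,0,0],[0.02,0.005,0,0,0,0,0],[0.02,0.005,0,0,0,0,0],[0.02,0.004,0,0,0,0,0],[0.02,0.004,0,0,0,0,0],[0.02,0,0,0,0,0,0]]' 60
python3 - <<'E'
from h import *
go((.642,.0037,.1230),13.25)
s,_=ctrl.get_image("scene");t,_=ctrl.get_image("wrist")
o=np.zeros((480,800,3),np.uint8);o[:400,:400]=cv2.resize(s[170:330,205:365],(400,400),interpolation=3);o[:400,400:]=cv2.resize(t[0:320,160:480],(400,400),interpolation=3);cv2.imwrite("pics/c5.png",o)
E
```

```text
time: 12.25
position: [0.6369, 0.0017, 0.1235]
tool_rot: [3.12, 0.361, -0.001]
ft_force: [-2.9, -1.6, 6.4]
grip_width: 0.265
grip_force: 60.0
t 12.25 pos [0.6369 0.0017 0.1235] yaw,pitch,roll [13.22  0.06 -0.05]
shift [ 0.0054 -0.0008  0.0005] turn [ 0.05  0.06 -0.03]
```

View pics/c5.png

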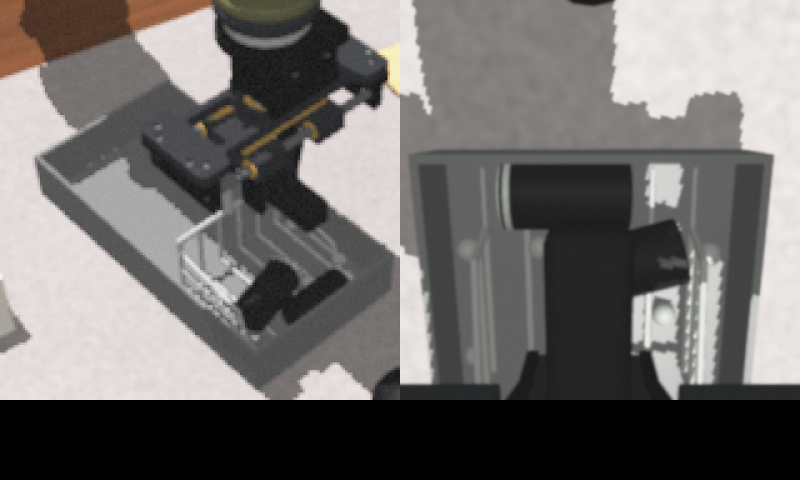

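Both capacitors lie over the wires: the far one against the wall at (570,195), the near one at (650,258) in the crop. Push the last millimetres to the wall.

```bash
python3 -m handwheel '[[0.02,0.003,0,0,0,0,0],[0.02,0.002,0,0,0,0,0],[0.02,0.001,0,0,0,0,0],[0.02,0,0,0,0,0,0]]' 60
```

```text
time: 12.85
position: [0.6421, 0.0029, 0.1235]
tool_rot: [3.12, 0.361, -0.003]
ft_force: [-4.9, -1.5, 7.5]
grip_width: 0.27
grip_force: 60.0
```

```bash
python3 -m handwheel '[[0.02,0.0015,0,0,0,0,0],[0.02,0.001,0,0,0,0,0],[0.02,0,0,0,0,0,0]]' 60
```

```text
time: 13.22
position: [0.6434, 0.0033, 0.124]
tool_rot: [3.119, 0.361, -0.007]
ft_force: [-9.6, -2.2, 12.3]
grip_width: 0.267
grip_force: 60.0
```

```bash
python3 -m handwheel '[[0.02,-0.0042,0,-0.0022,0,2,0],[0.02,-0.0062,0,-0.0033,0,3,0],[0.02,-0.0062,0,-0.0033,0,3,0],[0.02,-0.0062,0,-0.0033,0,3,0],[0.02,-0.0062,0,-0.0033,0,3,0],[0.02,0,0,0,0,0,0]]' 60
python3 - <<'E'
from h import *
go((.6,.0,.24),13.25,15)
s,_=ctrl.get_image("scene");t,_=ctrl.get_image("wrist")
o=np.zeros((480,800,3),np.uint8);o[:400,:400]=cv2.resize(s[170:330,205:365],(400,400),interpolation=3);o[:400,400:]=cv2.resize(t[0:320,160:480],(400,400),interpolation=3);cv2.imwrite("pics/c6.png",o)
E
```

```text
time: 13.98
position: [0.6136, -0.0038, 0.1336]
tool_rot: [-3.072, -0.355, -0.372]
ft_force: [-0.1, 0.5, -4.0]
grip_width: 0.268
grip_force: 60.0
t 13.975 pos [ 0.6136 -0.0038  0.1336] yaw,pitch,roll [ 13.18 -13.8   -0.03]
shift [ 0.0133 -0.0068 -0.1063] turn [ 0.05  1.2  -0.07]
```

View pics/c6.png

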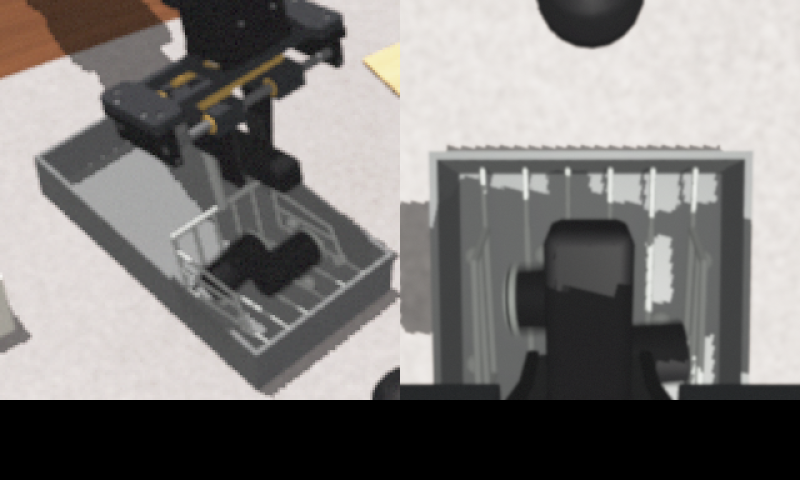

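Both capacitors have rolled to the back of the tilted scoop, at (235,265) and (295,255) in the crop. The 4 N load matches the scoop plus two capacitors. Lift.

```bash
python3 -m handwheel '[[0.02,0.0024,0,-0.0097,0,0,0],[0.02,0.0036,0,-0.0146,0,0,0],[0.02,0.0048,0,-0.0194,0,0,0],[0.02,0.0048,0,-0.0194,0,0,0],[0.02,0.0048,0,-0.0194,0,0,0],[0.02,0.0048,0,-0.0194,0,0,0],[0.02,0.0048,0,-0.0194,0,0,0],[0.02,0.0024,0,-0.0097,0,0,0],[0.02,0,0,0,0,0,0]]' 60
python3 - <<'E'
from h import *
go((.474,-.25,.27),5.2,14)
s,_=ctrl.get_image("scene");t,_=ctrl.get_image("wrist")
o=np.zeros((480,800,3),np.uint8);o[:400,:400]=cv2.resize(s[170:330,205:365],(400,400),interpolation=3);o[:400,400:]=cv2.resize(t[0:400,120:520],(400,400),interpolation=3);cv2.imwrite("pics/c7.png",o)
E
```

```text
time: 15.2
position: [0.6162, -0.0026, 0.2712]
tool_rot: [-3.07, -0.357, -0.38]
ft_force: [-0.0, 1.4, -4.1]
grip_width: 0.268
grip_force: 60.0
t 15.2 pos [ 0.6162 -0.0026  0.2712] yaw,pitch,roll [ 13.27 -14.1   -0.04]
shift [-0.1896  0.2082 -0.0462] turn [-1.92 -0.11  7.83]
```

View pics/c7.png

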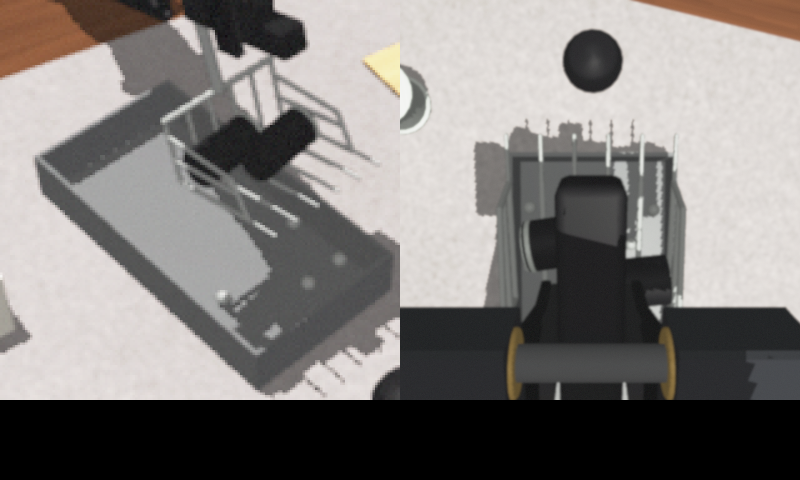

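Both capacitors ride in the scoop at the back, and balls are seen lying in the tray below; none is on the wires. The picture allowance is used up, so I go by numbers from here.

Run:
```python
from h import *
print(ctrl.get_state()["joint_positions"].round(2))
go((.4207,-.3138,.272),5.2,14)
```

```text
[ 0.68  0.09 -0.72  1.67  0.01  1.16 -1.38]
t 15.3 pos [ 0.6152 -0.0028  0.2693] yaw,pitch,roll [ 13.25 -13.93   0.02]
shift [-0.2523  0.2581 -0.0654] turn [-1.96  0.07  7.81]
```

```bash
python3 -m handwheel '[[0.02,-0.0115,0.0117,-0.003,0,0,0],[0.02,-0.0229,0.0235,-0.0059,0,0,0],[0.02,-0.0229,0.0235,-0.0059,0,0,0],[0.02,-0.0229,0.0235,-0.0059,0,0,0],[0.02,-0.0229,0.0235,-0.0059,0,0,0],[0.02,-0.0229,0.0235,-0.0059,0,0,0],[0.02,-0.0229,0.0235,-0.0059,0,0,0],[0.02,-0.0229,0.0235,-0.0059,0,0,0],[0.02,-0.0229,0.0235,-0.0059,0,0,0],[0.02,-0.0229,0.0235,-0.0059,0,0,0],[0.02,-0.0229,0.0235,-0.0059,0,0,0],[0.02,-0.0115,0.0117,-0.003,0,0,0]]' 60
```

```text
time: 16.8
position: [0.4199, -0.3156, 0.271]
tool_rot: [-3.07, -0.352, -0.375]
ft_force: [0.8, -0.4, -3.8]
grip_width: 0.27
grip_force: 60.0
```

```bash
python3 -m handwheel '[[0.02,0,0,0,-0.65,0,2.6],[0.02,0,0,0,-0.65,0,2.6],[0.02,0,0,0,-0.65,0,2.6],[0.02,0,0,0,0,0,0]]' 60
python3 - <<'E'
from h import *
np.set_printoptions(precision=4,suppress=True)
print(ctrl.get_state()["joint_positions"].round(2))
go((.4207,-.3138,.1485),5.2,14)
# height check of bin rim/position seen from wrist and the top camera
for n in ("top","wrist"):
    im,d=ctrl.get_image(n);c=info(n);W=cloud(n,d,c);h=cv2.cvtColor(im,cv2.COLOR_BGR2HSV)
    m=(d>0)&(W[...,2]>.066)&(W[...,2]<.074)&(h[...,1]<30)&(abs(W[...,0]-.47)<.14)&(abs(W[...,1]+.31)<.12)
    P=W[m];a=np.radians(5.2);q=(P[:,:2]-[.474,-.309])@np.array([[np.cos(a),-np.sin(a)],[np.sin(a),np.cos(a)]])
    print(n,m.sum(),np.percentile(q,[1,50,99],axis=0))
    cv2.imwrite(f"pics/{n}8.png",im)
im,d=ctrl.get_image("scene");W=cloud("scene",d);m=(d>0)&(im.max(2)<60)&(W[...,1]<-.15)&(W[...,2]>.12)&(W[...,2]<.22);print("dark",m.sum(),np.percentile(W[m],[5,50,95],axis=0) if m.sum() else 0)
E
```

```text
time: 17.3
position: [0.4218, -0.3129, 0.2717]
tool_rot: [-3.103, -0.144, -0.38]
ft_force: [-0.2, -0.1, -3.6]
grip_width: 0.267
grip_force: 60.0
[ 1.07 -0.09 -0.33  1.82 -0.22  1.24 -0.69]
t 17.3 pos [ 0.4218 -0.3129  0.2717] yaw,pitch,roll [  5.32 -13.98   0.03]
shift [-0.0309  0.0009  0.1192] turn [-0.06  0.02  0.12]
top 657 [[-0.0996 -0.0881]
 [ 0.0368  0.0535]
 [ 0.0998  0.0923]]
wrist 3711 [[-0.1012 -0.0884]
 [ 0.0408  0.0028]
 [ 0.0977  0.0913]]
dark 886 [[ 0.4133 -0.3606  0.1663]
 [ 0.4406 -0.3204  0.1827]
 [ 0.4587 -0.2792  0.1923]]
```

```bash
python3 -m handwheel '[[0.02,-0.002,0,0.0101,0,0,0],[0.02,-0.0041,0,0.0201,0,0,0],[0.02,-0.0041,0,0.0201,0,0,0],[0.02,-0.0041,0,0.0201,0,0,0],[0.02,-0.0041,0,0.0201,0,0,0],[0.02,-0.0041,0,0.0202,0,0,0],[0.02,0,0,0,0,0,0]]' 60
```

```text
time: 18.32
position: [0.425, -0.3123, 0.1567]
tool_rot: [-3.101, -0.141, -0.376]
ft_force: [0.9, 0.1, -3.9]
grip_width: 0.268
grip_force: 60.0
```

```bash
python3 -m handwheel '[[0.02,0.0082,0,0.0057,0,-4,0],[0.02,0.0082,0,0.0057,0,-4,0],[0.02,0.0082,0,0.0057,0,-4,0],[0.02,0.0041,0,-0.0021,0,-2,0],[0.02,0.0041,0,-0.0021,0,-2,0],[0.02,0.0041,0,-0.0021,0,-2,0],[0.02,0,0,0,0,0,0]]' 60; python3 -c "
from h import *
go((.474,-.309,.15),5.2,0)"
```

```text
time: 19.2
position: [0.4674, -0.3098, 0.1537]
tool_rot: [3.133, 0.144, -0.105]
ft_force: [0.0, 0.2, -3.9]
grip_width: 0.27
grip_force: 60.0
t 19.2 pos [ 0.4674 -0.3098  0.1537] yaw,pitch,roll [ 5.26  3.85 -0.01]
shift [ 0.0069 -0.0002  0.0032] turn [0.01 3.85 0.06]
```

Continue tipping slowly about the tips.

```bash
python3 -m handwheel '[[0.02,0.0041,0,-0.0021,0,-2,0],[0.02,0.0041,0,-0.0021,0,-2,0],[0.02,0.0041,0,-0.0021,0,-2,0],[0.02,0.0041,0,-0.0021,0,-2,0],[0.02,0,0,0,0,0,0],[0.02,0,0,0,0,0,0],[0.02,0,0,0,0,0,0]]' 60; python3 -m handwheel '[[0.02,0.0061,0,-0.0032,0,-3,0],[0.02,0.0061,0,-0.0032,0,-3,0],[0.02,0.0061,0,-0.0032,0,-3,0],[0.02,0.0061,0,-0.0032,0,-3,0],[0.02,0.0061,0,-0.0032,0,-3,0],[0.02,0,0,0,0,0,0],[0.02,0,0,0,0,0,0]]' 60; python3 -c "
from h import *
go((.474,-.309,.15),5.2,-30)
print(ctrl.get_state()['joint_positions'].round(2))"
```

```text
time: 20.08
position: [0.4822, -0.309, 0.1596]
tool_rot: [3.111, 0.14, -0.327]
ft_force: [-0.8, -1.1, -1.9]
grip_width: 0.268
grip_force: 60.0
time: 20.95
position: [0.5162, -0.3057, 0.1653]
tool_rot: [3.031, 0.137, -0.726]
ft_force: [-0.0, -0.3, -1.7]
grip_width: 0.271
grip_force: 60.0
t 20.95 pos [ 0.5162 -0.3057  0.1653] yaw,pitch,roll [ 5.16 26.95 -0.04]
shift [-0.0308 -0.0006  0.0329] turn [ 0.02 -3.05 -0.04]
[ 0.62  0.6  -0.38  1.29  0.37  1.74 -1.25]
```

```bash
python3 -m handwheel '[[0.02,-0.008,0,0,0,0,0],[0.02,-0.009,0,0,0,0,0],[0.02,-0.009,0,0,0,0,0],[0.02,-0.009,0,0,0,0,0],[0.02,-0.009,0,0,0,0,0],[0.02,-0.0045,0,-0.0089,0,0,0],[0.02,-0.0091,0,-0.0178,0,0,0],[0.02,-0.0136,0,-0.0267,0,0,0],[0.02,-0.0136,0,-0.0267,0,0,0],[0.02,-0.0136,0,-0.0267,0,0,0],[0.02,0,0,0,0,0,0],[0.02,0,0,0,0,0,0]]' 60
python3 - <<'E'
from h import *
np.set_printoptions(precision=4,suppress=True)
go((.4768,.3104,.24),4.06,0)
im,d=ctrl.get_image("wrist");cv2.imwrite("pics/w9.png",im);im,d=ctrl.get_image("scene");cv2.imwrite("pics/s9.png",im);c=None
W=cloud("scene",d);a=np.radians(5.2)
Q=(W[...,:2]-[.474,-.307])@np.array([[np.cos(a),-np.sin(a)],[np.sin(a),np.cos(a)]])
m=((im.max(2)<70)&(d>0)&(abs(Q[...,0])<.095)&(abs(Q[...,1])<.085)&(W[...,2]<.07)&(W[...,2]>0.008)).astype(np.uint8)
n,l,st,_=cv2.connectedComponentsWithStats(m)
for i in range(1,n):
    if st[i,4]>30: print(st[i],np.percentile(Q[l==i],[5,50,95],axis=0).ravel(),np.percentile(W[...,2][l==i],[5,95]))
E
```

```text
time: 22.45
position: [0.4776, -0.3086, 0.3042]
tool_rot: [3.031, 0.139, -0.728]
ft_force: [0.2, 0.4, -2.8]
grip_width: 0.271
grip_force: 60.0
t 22.45 pos [ 0.4776 -0.3086  0.3042] yaw,pitch,roll [ 5.24 27.02  0.02]
shift [ 0.0788 -0.6165  0.0321] turn [ 0.26 27.02  1.15]
```

```bash
python3 -m handwheel '[[0.02,0,0,0,0,9,0],[0.02,0,0,0,0,9,0],[0.02,0,0,0,0,9,0],[0.02,0,-0.03,0,0,0,0],[0.02,0,-0.05,0,0,0,0],[0.02,0,-0.05,0,0,0,0],[0.02,0,-0.05,0,0,0,0],[0.02,0,-0.05,0,0,0,0],[0.02,0,-0.05,0,0,0,0],[0.02,0,0,0,0,0,0]]' 60
python3 - <<'E'
from h import *
np.set_printoptions(precision=4,suppress=True)
go((.4768,.3104,.24),4.06,0)
im,d=ctrl.get_image("top");cv2.imwrite("pics/t9.png",im)
W=cloud("top",d);a=np.radians(5.2)
Q=(W[...,:2]-[.474,-.307])@np.array([[np.cos(a),-np.sin(a)],[np.sin(a),np.cos(a)]])
m=((im.max(2)<60)&(d>0)&(abs(Q[...,0])<.097)&(abs(Q[...,1])<.087)&(W[...,2]<.07)&(W[...,2]>0.012)).astype(np.uint8)
n,l,st,_=cv2.connectedComponentsWithStats(m)
for i in range(1,n):
    if st[i,4]>30: print(st[i],np.percentile(Q[l==i],[5,50,95],axis=0).ravel(),np.percentile(W[...,2][l==i],[5,95]))
E
```

```text
time: 23.8
position: [0.451, -0.0253, 0.3043]
tool_rot: [3.138, 0.155, -0.003]
ft_force: [-0.1, -0.9, -2.3]
grip_width: 0.268
grip_force: 60.0
t 23.8 pos [ 0.451  -0.0253  0.3043] yaw,pitch,roll [ 5.66  0.1  -0.  ]
shift [ 0.0589 -0.3315  0.0642] turn [0.  0.1 1.6]
[462 274  28  16 385] [ 0.0645 -0.0009  0.0783  0.0232  0.0916  0.0472] [0.0301 0.041 ]
[497 277  13  16 130] [ 0.0551 -0.0338  0.0696 -0.0273  0.0815 -0.0253] [0.0158 0.0656]
```

Run:
```python
from h import *
np.set_printoptions(linewidth=250)
im,d=ctrl.get_image("top");W=cloud("top",d)
print((W[268:300:2,456:540:3,2]*1000).astype(int));print(im[268:300:2,456:540:3].max(2))
go((.4768,.3104,.24),4.06,0)
```

```text
[[   1    3    3    3    2    0    3    1    1    1    4    2    4    2    1    4   -2    2    4    2   45   72   70   71   69   72   68    0]
 [   5    5    2    0   -1    2    4    1    2    2    3   57   74   70   74   67   69   68   73   69   72    5    5   17   34   49   66   67]
 [   0    1   68   71 1172   73   70   70   68   70   72   70    7    7    5    6   10    6    6    0    6    7    4   16   28   44   61   70]
 [  68   70   71   18   30   27   28   29   31   29   30    7    4    5    6    1    3    4    2    6    5    6    3   15   31   47   62   71]
 [  18   35   31   32   33   31   36   37   38   34   35    4    4    4    7    5    9    9   55   63    3    7    6   11   28   45   59   70]
 [  16   35   36   37   32   39   36   36   38   39   36   33    5    7    3   25   39   62   67   68   68    4    3   14   26   45   61   73]
 [  11   38   37   36   33   38   38   40   41   38   36   38    3    7   18   36   51 1172   70   67   68   68    4   10   31   37   62   75]
 [   9   36   41   38   37   40   39   37   42   39   42   37    4    4   19   35   58   67   72   
[... 2455 characters left out ...]
[246  90 111  75 130 186 234 235 237 239 245 245 245 245 203  12  11  65 205 227 227 184 199 123  84  83  83 119]
 [246 244 246 246 246 246 246 246 246 245 245 245 245 245 245 213  69  47  71 132 127 233 206 131  84  83  84  90]
 [246 246 246 246 246 246 246 246 246 245 245 245 245 245 245 245 244 244 242 238 241 244 205 139  84  83  83  83]
 [246 246 246 246 246 246 246 246 246 246 245 245 245 245 245 245 245 245 245 244 245 244 239 139  83  84  84  83]
 [246 246 246 246 246 246 246 246 246 246 245 245 245 245 245 245 245 244 244 244 245 244 244 139  84  84  84  83]]
t 23.9 pos [ 0.4514 -0.0302  0.3042] yaw,pitch,roll [ 5.25  0.11 -0.06]
shift [ 0.0566 -0.3369  0.0637] turn [0.06 0.11 1.19]
```

```bash
python3 -m handwheel '[[0.02,0.004,-0.0241,0,0,0,0],[0.02,0.0081,-0.0481,0.0091,0,0,0],[0.02,0.0081,-0.0481,0.0091,0,0,0],[0.02,0.0081,-0.0481,0.0091,0,0,0],[0.02,0.0081,-0.0481,0.0091,0,0,0],[0.02,0.0081,-0.0481,0.0091,0,0,0],[0.02,0.0081,-0.0481,0.0091,0,0,0],[0.02,0.004,-0.0241,0.0091,0,0.1,1.2],[0.02,0,0,0,0,0,0],[0.02,0,0,0,0,0,0],[0.02,0,0,0,0,0,0]]' 60
python3 - <<'E'
from h import *
np.set_printoptions(precision=4,suppress=True)
go((.4768,.3104,.15),4.06,0)
s=ctrl.get_state();c=info("wrist");im,d=ctrl.get_image("wrist");cv2.imwrite("pics/w10.png",im)
W=cloud("wrist",d,c);T=Ro.from_rotvec(s["tool_rot"]).inv().apply((W-s["position"]).reshape(-1,3)).reshape(W.shape)
g=(im.max(2)<90)&(d>0)&(abs(T[...,1])<.03)&(T[...,2]<0)&(T[...,2]>-.05)&(T[...,0]>.012)&(T[...,0]<.08)
P=T[g];print("grip",g.sum(),np.percentile(P,[2,50,98],axis=0),"pitch deg",np.degrees(np.polyfit(P[:,0],P[:,2],1)[0]))
w=(d>0)&(abs(T[...,0]-.02)<.07)&(abs(T[...,1])<.07)&(T[...,2]>.1)&(T[...,2]<.135)
P=T[w];print("wires",w.sum())
if w.sum()>30: print(np.percentile(P,[1,50,99],axis=0),"pitch deg",np.degrees(np.polyfit(P[:,0],P[:,2],1)[0]))
E
```

```text
time: 25.28
position: [0.479, 0.3086, 0.2412]
tool_rot: [3.139, 0.105, 0.003]
ft_force: [0.6, 0.6, -2.4]
grip_width: 0.267
grip_force: 60.0
t 25.275 pos [0.479  0.3086 0.2412] yaw,pitch,roll [ 3.83 -0.12 -0.08]
shift [-0.0022 -0.0021  0.0912] turn [ 0.08 -0.12 -0.23]
grip 9162 [[ 0.0131 -0.0121 -0.0316]
 [ 0.037  -0.0012 -0.0302]
 [ 0.056   0.0097 -0.017 ]] pitch deg 4.515430838941202
wires 3632
[[-0.0472 -0.058   0.1033]
 [ 0.0126 -0.0111  0.1161]
 [ 0.0598  0.0551  0.1183]] pitch deg -0.0016243585560876544
```

```bash
python3 -m handwheel '[[0.02,-0.0022,-0.0021,0.025,0,-0.1,-0.2],[0.02,0,0,0.03,0,0,0],[0.02,0,0,0.03,0,0,0],[0.02,0,0,0,0,0,0],[0.02,0,0,0,0,0,0],[0.02,0,0,0,0,0,0]]' 60
python3 - <<'E'
from h import *
np.set_printoptions(precision=4,suppress=True)
go((.4768,.3104,.1275),4.06,0)
s=ctrl.get_state();c=info("wrist");im,d=ctrl.get_image("wrist");cv2.imwrite("pics/w11.png",im)
W=cloud("wrist",d,c);T=Ro.from_rotvec(s["tool_rot"]).inv().apply((W-s["position"]).reshape(-1,3)).reshape(W.shape)
# pegs: dark steel above the plate; wires: level near T z=.117
w=(d>0)&(T[...,2]>.113)&(T[...,2]<.121)&(T[...,0]>.03)&(T[...,0]<.064)&(abs(T[...,1])<.07)
for lo in (.035,.055):
    y=T[...,1][w&(abs(T[...,0]-lo)<.006)];h,e=np.histogram(y,bins=np.arange(-.07,.0701,.004));print(lo,dict(zip((e[:-1]*1000+2).astype(int),h)))
E
```

```text
time: 26.08
position: [0.4766, 0.3129, 0.1578]
tool_rot: [-3.139, -0.115, -0.004]
ft_force: [-0.1, -0.0, -2.4]
grip_width: 0.27
grip_force: 60.0
t 26.075 pos [0.4766 0.3129 0.1578] yaw,pitch,roll [ 4.18 -0.14  0.04]
shift [-0.      0.0025  0.0303] turn [-0.04 -0.14  0.12]
0.035 {np.int64(-68): np.int64(0), np.int64(-64): np.int64(0), np.int64(-60): np.int64(0), np.int64(-55): np.int64(74), np.int64(-51): np.int64(0), np.int64(-47): np.int64(0), np.int64(-43): np.int64(0), np.int64(-39): np.int64(0), np.int64(-35): np.int64(46), np.int64(-31): np.int64(21), np.int64(-27): np.int64(0), np.int64(-23): np.int64(0), np.int64(-19): np.int64(0), np.int64(-15): np.int64(0), np.int64(-11): np.int64(49), np.int64(-7): np.int64(0), np.int64(-3): np.int64(0), np.int64(0): np.int64(0), np.int64(4): np.int64(0), np.int64(8): np.int64(30), np.int64(12): np.int64(10), np.int64(16): np.int64(0), np.int64(20): np.int64(0), np.int64(24): np.int64(0), np.int64(28): np.int64(1), np.int64(32): np.int64(67), np.int64(36): np.int64(0), np.int64(40): np.int64(0), np.int64(44): np.int64(0), np.int64(48): np.i
[... 418 characters left out ...]
1): np.int64(25), np.int64(-27): np.int64(0), np.int64(-23): np.int64(0), np.int64(-19): np.int64(0), np.int64(-15): np.int64(0), np.int64(-11): np.int64(74), np.int64(-7): np.int64(0), np.int64(-3): np.int64(0), np.int64(0): np.int64(0), np.int64(4): np.int64(0), np.int64(8): np.int64(57), np.int64(12): np.int64(18), np.int64(16): np.int64(0), np.int64(20): np.int64(0), np.int64(24): np.int64(0), np.int64(28): np.int64(0), np.int64(32): np.int64(74), np.int64(36): np.int64(0), np.int64(40): np.int64(0), np.int64(44): np.int64(0), np.int64(48): np.int64(0), np.int64(52): np.int64(63), np.int64(56): np.int64(20), np.int64(60): np.int64(0), np.int64(64): np.int64(0), np.int64(68): np.int64(0)}
```

```bash
python3 -m handwheel '[[0.02,0,0,0,0,0,0],[0.02,0,0,0,0,0,0]]' 60
python3 - <<'E'
from h import *
np.set_printoptions(precision=4,suppress=True)
go((.4768,.3104,.1275),4.06,0)
for k in range(2):
    s=ctrl.get_state();c=info("wrist");im,d=ctrl.get_image("wrist")
    W=cloud("wrist",d,c);T=Ro.from_rotvec(s["tool_rot"]).inv().apply((W-s["position"]).reshape(-1,3)).reshape(W.shape)
    m=((d>0)&(T[...,2]>.126)&(T[...,2]<.145)&(T[...,0]>.01)&(T[...,0]<.055)&(abs(T[...,1])<.05)).astype(np.uint8)
    n,l,st,ce=cv2.connectedComponentsWithStats(m)
    print(s["position"].round(4))
    for i in range(1,n):
        if st[i,4]>8: print(st[i],np.median(T[l==i],axis=0),T[l==i].min(0),T[l==i].max(0))
E
```

```text
time: 26.38
position: [0.4758, 0.3125, 0.1564]
tool_rot: [3.139, 0.115, 0.001]
ft_force: [-0.6, 0.7, -3.7]
grip_width: 0.27
grip_force: 60.0
t 26.375 pos [0.4758 0.3125 0.1564] yaw,pitch,roll [ 4.2  -0.03 -0.01]
shift [0.0009 0.0022 0.0289] turn [ 0.01 -0.03  0.14]
[0.4758 0.3125 0.1564]
[282 174  10   4  16] [ 0.03   -0.0194  0.1401] [ 0.0285 -0.022   0.1338] [ 0.0307 -0.0158  0.1445]
[342 174  14  15 163] [0.0272 0.0252 0.1323] [0.0218 0.0212 0.1279] [0.0304 0.0298 0.1448]
[0.4757 0.3125 0.1563]
[282 174   9   4  16] [ 0.0303 -0.0195  0.1394] [ 0.0286 -0.022   0.1317] [ 0.0307 -0.0164  0.1446]
[342 174  14  15 163] [0.0272 0.0252 0.132 ] [0.0217 0.0212 0.1287] [0.0305 0.0298 0.1448]
```

```bash
python3 -m handwheel '[[0.02,0,0.0027,0,0,0,0],[0.02,0,0,0,0,0,0],[0.02,0,0,0.006,0,0,0],[0.02,0,0,0.006,0,0,0],[0.02,0,0,0.005,0,0,0],[0.02,0,0,0.005,0,0,0],[0.02,0,0,0.003,0,0,0],[0.02,0,0,0.002,0,0,0],[0.02,0,0,0.001,0,0,0],[0.02,0,0,0,0,0,0],[0.02,0,0,0,0,0,0]]' 60; python3 -c "
from h import *
go((.4768,.3104,.1275),4.06,0)"
```

```text
time: 27.85
position: [0.476, 0.3098, 0.1283]
tool_rot: [3.139, 0.115, 0.0]
ft_force: [-0.7, -0.5, -1.9]
grip_width: 0.271
grip_force: 60.0
t 27.85 pos [0.476  0.3098 0.1283] yaw,pitch,roll [ 4.2  -0.02 -0.01]
shift [ 0.0009 -0.0006  0.0008] turn [ 0.01 -0.02  0.14]
```

```bash
python3 -m handwheel '[[0.02,0,0,0.0005,0,0,0],[0.02,0,0,0.0004,0,0,0],[0.02,0,0,0,0,0,0],[0.02,0,0,0,0,0,0]]' 60
```

```text
time: 28.35
position: [0.476, 0.3097, 0.1274]
tool_rot: [3.139, 0.115, 0.001]
ft_force: [-0.2, -1.4, -0.0]
grip_width: 0.269
grip_force: 60.0
```

```bash
python3 -m handwheel '[[0.06,0,0,0,0,0,0],[0.06,0,0,0,0,0,0],[0.06,0,0,0,0,0,0],[0.06,0,0,0,0,0,0],[0.06,0,0,0,0,0,0],[0.06,0,0,0,0,0,0]]' 20; python3 -m handwheel '[[0.06,0,0,0,0,0,0],[0.06,0,0,0,0,0,0],[0.06,0,0,-0.01,0,0,0],[0.06,0,0,-0.02,0,0,0],[0.06,0,0,-0.03,0,0,0],[0.06,0,0,-0.04,0,0,0],[0.06,0,0,0,0,0,0],[0.06,0,0,0,0,0,0]]'
python3 - <<'E'
from h import *
np.set_printoptions(precision=4,suppress=True)
s=ctrl.get_state();c=info("wrist");im,d=ctrl.get_image("wrist");W=cloud("wrist",d,c)
m=(W[...,2]>.13)&(W[...,2]<.17)&(d>0)&(im.max(2)<80)&(abs(W[...,0]-.475)<.08)&(abs(W[...,1]-.31)<.04);print(m.sum(),np.percentile(W[m],[1,50,99],axis=0),cv2.minAreaRect(W[m][:,:2].astype(np.float32)))
a=np.radians(4.1);Q=(W[...,:2]-[.4765,.31])@np.array([[np.cos(a),-np.sin(a)],[np.sin(a),np.cos(a)]])
Z=W[...,2];tip=(d>0)&(abs(Q[...,0]-.05)<.009)&(abs(Q[...,1])<.06);print("tips z",np.percentile(Z[tip],[5,50,95]))
m=((d>0)&(Z>.018)&(Z<.03)&(abs(Q[...,0]-.028)<.013)&(abs(Q[...,1])<.045)).astype(np.uint8);n,l,st,_=cv2.connectedComponentsWithStats(m)
for i in range(1,n):
    if st[i,4]>8: print("peg",st[i,4],np.r_[Q[l==i].min(0),Q[l==i].max(0)])
# floor wires z near .012
g=cv2.cvtColor(im,cv2.COLOR_BGR2HSV);w=(d>0)&(abs(Q[...,0]-.045)<.012)&(abs(Q[...,1])<.06)&(g[...,1]<40)
h,e=np.histogram(Q[...,1][w],bins=np.arange(-.062,.0621,.004));print([(int(round(x*1000+2)),int(k)) for x,k in zip(e,h) if k>5])
E
```

```text
time: 29.1
position: [0.4758, 0.3098, 0.1272]
tool_rot: [3.139, 0.115, -0.0]
ft_force: [0.1, -0.2, -0.1]
grip_width: 0.687
grip_force: 0.0
time: 30.1
position: [0.4759, 0.3097, 0.2279]
tool_rot: [3.139, 0.115, 0.001]
ft_force: [-0.3, -0.1, -0.6]
grip_width: 0.689
grip_force: 0.0
7418 [[0.4168 0.2974 0.1511]
 [0.4817 0.311  0.1577]
 [0.5317 0.3247 0.1593]] ((0.47331297397613525, 0.31028541922569275), (0.1177964061498642, 0.023856956511735916), 4.95358419418335)
tips z [0.0068 0.0087 0.1583]
peg 54 [0.0219 0.0198 0.0298 0.0252]
peg 90 [ 0.0218 -0.0267  0.0298 -0.0189]
[(-60, 599), (-56, 1262), (-52, 1264), (-48, 1243), (-44, 1248), (-40, 1231), (-36, 1249), (-32, 500), (-12, 18), (-8, 308), (-4, 311), (0, 303), (4, 328), (8, 324), (12, 178), (32, 30), (36, 1024), (40, 1216), (44, 1196), (48, 1227), (52, 1187), (56, 1269), (60, 568)]
```

```bash
python3 -m handwheel '[[0.06,0,0,-0.03,0,0,0],[0.06,0,0,0,0,0,0],[0.06,0,0,0,0,0,0]]'
python3 - <<'E'
from h import *
np.set_printoptions(precision=4,suppress=True)
D=[ctrl.get_image("top") for _ in range(4)];im=D[0][0];d=np.median([x[1] for x in D],axis=0);W=cloud("top",d)
def comp(cx,cy,a,hx,hy,zl,zh,mn):
    a=np.radians(a);Q=(W[...,:2]-[cx,cy])@np.array([[np.cos(a),-np.sin(a)],[np.sin(a),np.cos(a)]])
    m=((d>0)&(abs(Q[...,0])<hx)&(abs(Q[...,1])<hy)&(W[...,2]>zl)&(W[...,2]<zh)).astype(np.uint8);n,l,st,_=cv2.connectedComponentsWithStats(m)
    for i in range(1,n):
        if st[i,4]>=mn: print(st[i],np.median(Q[l==i],axis=0),W[...,2][l==i].max())
print("tray");comp(.5563,-.0165,13.25,.147,.072,.0095,.04,8)
print("bin");comp(.474,-.307,5.2,.094,.084,.012,.08,60)
E
```

```text
time: 30.52
position: [0.4755, 0.3093, 0.2561]
tool_rot: [3.139, 0.115, -0.002]
ft_force: [-0.0, -0.6, 0.1]
grip_width: 0.686
grip_force: 0.0
tray
[364 221   6   6  29] [ 0.1    -0.0616] 0.019156081010865706
[323 228   6   6  29] [0.1036 0.0258] 0.019546696536469232
[305 232   6   6  29] [0.1023 0.0645] 0.019222249668966164
[357 239   6   6  29] [ 0.0656 -0.0392] 0.01855850555654265
[311 261   6   6  30] [0.0413 0.0654] 0.019862979047771363
[375 263   6   6  29] [ 0.0083 -0.0648] 0.018624806006888543
bin
[456 273  34  18 515] [0.0782 0.0298] 0.04165548818423494
[496 276  26  18 364] [ 0.0682 -0.0352] 0.0706228756198846
```

All six balls are in the tray, both capacitors are in the bin, and the scoop is parked.

```bash
python3 -c "
from bench import ctrl
print(ctrl.close_job())"
```

```text
the job is handed in; nothing more can be done
None
```

The job is handed in at about 31 s: both capacitors are in the white bin (one lying, one standing on end), all six balls are still in the tray, and the scoop stands flat on its rest with a peg in each gap, within about 1 mm and 1° of where it was.

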